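# Lock the tube cassette on the bead mill

### The job

Pick up the loaded tube cassette by its orange handle, lower it into the steel bayonet collar on top of the bead mill with its two pins going down through the two slots, and turn it clockwise (seen from above) until its pins cam firmly tight under the ramps, stopping as soon as it is tight: do not force or overtighten it. Then let go, and leave the tube rack, the reagent bottle and the tip box where they are.

Things in the scene. Friction and masses are not known exactly. Their poses are not given: they have to be found in the camera images.
- cassette_handle (a point): Point on the tube cassette's axis in its orange paddle handle (60 mm long, 16 thick, 45 high), 18 mm below the handle's top, 27 above the white flange, 67 above the spigot's underside. Cassette: loose, upright, about 0.32 kg, 85 mm tall. x runs along the handle's length, and the two pins point along +x and -x (both ways round are equal); y is across its thickness; z is up.
- cassette: The same cassette, origin under the spigot, same axes. From below: aluminium spigot 48 mm in diameter, 30 long; white flange 92 in diameter, 10 thick, with coloured tube caps 5 high; handle. Two steel pins, 8 mm thick, stick out of the spigot to 33 mm from the axis, their axis 8 mm above the underside.
- collar (a point): Centre of the top of the bead mill's steel collar (96 mm in diameter, top 120 mm above the bench); z up. Two slots for the pins lie along +x and -x, each with a red dot; 13 mm wide inside, flaring outwards. The lip's opening is 52 mm in diameter. Inside, a stiff sprung rubber seat, its top 17 to 21 mm below the collar's top (worn, not known better), stops the lowered cassette.
- ramp (a point): Point on one ramp (two, opposite) under the lip, 31 mm from the axis, 0.81 rad clockwise of the +x slot. Ramps start 0.29 rad past the slots, 4.5 mm below the collar's top, and sink 5 mm per rad; a stop blocks past 1.5 rad. The seated cassette turns freely for 0.35 to 1.2 rad (seat wear), then the ramps draw it down 5 mm per rad into the seat. It stays locked by friction.
- slot (a point): Mouth of the +x slot at the collar's top, 31 mm from the axis. Feel: a light downward push fades as the ramps take over; then the clamping force rises about 18 N per 0.1 rad and, at rest after small steps (0.01 rad), resists with 0.012 to 0.02 N m per N. Tight: 15 to 25 N, about 0.3 N m. Overtight: above 32 N between cassette and collar, however caused; a gripper not lowered with the cassette adds to it.
- mill: The bead mill, fixed: a white housing 200 x 200 x 75 mm with a navy band; the steel collar rises from the middle of its top to 120 mm. Origin at the bench under the collar's axis; axes as the collar's.
- rack_mid (a point): Blue tube rack, 75 x 105 mm, 50 mm high with its tubes, loose; point 20 mm above the bench. Leave alone.
- reagent_mid (a point): Amber reagent bottle with a blue cap, 52 mm in diameter, 105 mm tall, loose; point at its centre. Leave alone.
- tipbox_mid (a point): Grey tip box with a yellow lid, 120 x 85 x 66 mm, loose; point at its centre. Leave alone.
Not all that is in view belongs to the job. There is more than one size of the cassette; the job needs the largest.

How it is judged:
By the outcome, as a careful person would: the job done as asked, in the order asked, and still so for the second after the job is handed in, with the robot touching nothing.
It also fails if it takes over 69 s, if anything falls off the work surface, if the arm or the gripper's body presses on something with over 40 N, if the wrist force passes 120 N, or if a joint passes its speed limit or range.

### The arm

A 7-joint arm with a two-finger parallel gripper is mounted at the origin on the work surface. World frame = base frame: x ahead of the robot, y to its left, z up, the work surface at z = 0. Lengths are in m, angles in rad, forces in N, time in s.
With the tool pointing down it reaches from about 0.425 to 1.025 m from the base axis. Payload 3.6 kg.
Tool frame: the origin (TCP) lies at the centre of the arm's flange, where the gripper is bolted on; the fingertips stand 173 mm ahead of it and the grasp point (between the pads) lies 155 mm ahead of it; x points along the fingers, y is the direction in which the jaws open and shut, and the axes are right-handed (so a half turn about x gives the same grasp; the last joint's range is limited). The gripper opens to 85 mm and grips with 20 to 120 N. Pads are 22 mm wide; open, the fingers measure 114 mm over their backs; the gripper's body (76 mm by 85 mm) begins 54 mm behind the grasp point. The pads swing forward as they close: fully open they stand 13 mm farther back than shut.
Start: joints at [-1.411, 0.591, 0.048, 1.609, -0.033, 0.943, -0.034], TCP at [0.182, 0.702, 0.405] pointing down, gripper open.
Joint ranges: [-2.69, 2.69], [-0.47, 2.24], [-1.27, 1.36], [0.19, 2.51], [-1.53, 4.68], [0.08, 2.07], [-3.09, 3.09]. Speed limits (rad/s): [2.57, 2.57, 3.14, 3.14, 3.14, 3.14, 3.14].

### API

Orientations are given as a rotation vector (axis times angle).
In Python, from station import manip gives the robot as it stands.
- The arm moves only by the tool move_arm, never from a script. Its arguments are lists of equal length, an entry for each row: "travel": the shift along the tool's x, y, z in m, a list of three; "angular": the turn, a rotation vector about the tool's x, y, z in units of 5 degrees (1.0 is 5 degrees), a list of three; "hand": the finger opening in m, from 0 to 0.0854. A call has 1 to 12 rows; each row is the pose to reach, as a shift and turn from the pose commanded when the call began, along the tool's axes at that moment; what a row does not reach only later rows make up. A row lasts 1/10 s, in which the tool goes at most 50 mm and 8.59 degrees, less where a joint would pass 70% of its speed; a pose out of reach is approached as far as the arm can. A call with a gripper value outside its range is refused whole. The fingers move at their own pace and stop on an object; "newtons" is the grip in N (left out, the last holds). Time passes only in rows, so rows that repeat a pose let the fingers close. It gives the time, the measured TCP pose, the force and the opening at its end, in the units of the state.
- manip.state(): the state, without advancing time (a new reading comes with each control period).
- manip.read_camera(name): name is "side" or "top"; returns the picture (384x512x3 uint8, red, green, blue); there is no depth.
- manip.get_calibration(name): a dict with "K" (3x3 intrinsics, pixels), "k1" (the pictures are not rectified: a ray, as slopes to the right and down, at radius r is drawn at 1 + k1 r^2 times it, then the intrinsics apply), "R" (3x3) and "t" (3): a world point X has camera coordinates R X + t. Camera axes: x right, y down, z forward; pixel columns grow to the right and rows downward; lengths in m; the calibration is good to about 2 mm. A picture is of the moment at which its call begins. get_calibration takes no time and is no camera call.
- manip.hand_in(): hands the job in, once; it reports no verdict.
Trained networks look in the newest picture that a camera, given by its name, has taken for a name from the list of things; names that differ only in an ending like _2 or _b are one class to them, and where a whole thing is asked for, a point or a joint stands for the part that bears it (a point fixed in the world has none). Each returns a list of dicts, best first, with "conf" (0 to 1); they miss things now and then, are a little off and sometimes report something else, mostly with a low value. They report only what shows in the picture. A call takes as long as a camera call. They do not tell look-alikes from the thing itself.
- manip.look_for(name, camera): "rect" ([left, top, right, bottom] in pixels, round what is visible of it).
The state is a dict: "time_s": time; "q": joint angles; "joint_vel": joint speeds; "tau": joint torques, N m; "eef_pos": TCP position; "tool_rot": TCP orientation; "force": force on the tool from outside, world axes, zero at the start; "wrist_torque": the same for the moment, N m; "finger_gap": finger opening in m.
Only numpy, scipy, OpenCV 4.12 (cv2) and the standard library are available. Lean on these libraries where they do the work, as an engineer would, in place of code of your own. Each camera call takes 0.05 s, during which the arm holds its last target.

## Working session

There is one attempt and no reset: what is moved stays moved. The work goes in short steps, Python scripts to look and compute and a tool call to move; the robot and the scene stay as the last step left them, time stands still between calls to the robot, and variables do not carry over. Pictures are saved under pics/ and viewed, and the job is handed in when it is done.

Besides the shell and the picture viewer there is one more tool, called after "Call:" as name(argument=value, ...) on one line, values as JSON. move_arm: Moves the arm, as the interface text tells. Its arguments: {"type":"object","properties":{"travel":{"type":"array"},"angular":{"type":"array"},"hand":{"type":"array"},"newtons":{"type":"number"}},"required":["travel","angular","hand"]}

```bash
mkdir -p pics
python3 - <<'E'
from station import manip
import cv2
s=manip.state()
for k in ["time_s","eef_pos","tool_rot","force","wrist_torque","finger_gap","q"]: print(k,s[k])
for c in ["side","top"]:
    im=manip.read_camera(c); cv2.imwrite(f"pics/{c}0.png",im[:,:,::-1])
    k=manip.get_calibration(c); print(c,k)
    for n in ["cassette_handle","cassette","collar","slot","mill","rack_mid","reagent_mid","tipbox_mid"]:
        r=manip.look_for(n,c)
        print(n,[( [round(float(v)) for v in d["rect"]],round(d["conf"],2)) for d in r[:5]])
E
```

```text
time_s 0.0
eef_pos [0.18186253 0.70134928 0.40355744]
tool_rot [ 0.19736993  1.56177905 -0.20088418]
force [-0.28478137  0.37021128  0.11829165]
wrist_torque [ 0.00386186  0.02774893 -0.03173704]
finger_gap 0.08521410239290877
q [-1.41053057  0.59207792  0.04828441  1.60985538 -0.03330375  0.94270261
 -0.03367794]
side {'K': array([[480.53593448,   0.        , 252.58064439],
       [  0.        , 480.53593448, 183.34072609],
       [  0.        ,   0.        ,   1.        ]]), 'k1': -0.1798224321929865, 'R': array([[ 0.81251155, -0.58294449,  0.00084135],
       [-0.44562255, -0.62204059, -0.64380591],
       [ 0.37582646,  0.52272481, -0.76518837]]), 't': array([-0.37586098,  0.32979201,  1.28076132])}
cassette_handle [([296, 202, 313, 223], 0.81), ([229, 204, 249, 223], 0.8), ([257, 225, 285, 253], 0.71)]
cassette [([258, 222, 288, 251], 0.72), ([291, 203, 314, 222], 0.63), ([233, 203, 252, 225], 0.52)]
collar [([188, 123, 274, 200], 0.62)]
slot [([187, 126, 273, 197], 0.83), ([111, 134, 157, 177], 0.67)]
mill [([191, 128, 276, 197], 0.78)]
rack_mid [([311, 264, 363, 308], 0.77)]
r
[... 221 characters left out ...]
'R': array([[ 0.02173172, -0.99974803,  0.00562148],
       [-0.98253992, -0.02239621, -0.18469901],
       [ 0.18477837, -0.0015095 , -0.98277906]]), 't': array([0.05509916, 0.52739119, 0.95233011])}
cassette_handle [([257, 205, 282, 228], 0.91), ([296, 158, 318, 177], 0.82), ([297, 194, 334, 228], 0.79), ([158, 147, 240, 223], 0.63)]
cassette [([261, 206, 280, 231], 0.83), ([299, 197, 336, 227], 0.77), ([295, 157, 321, 176], 0.73)]
collar [([158, 146, 241, 224], 0.62)]
slot [([161, 145, 240, 223], 0.88)]
mill [([160, 143, 241, 225], 0.9), ([300, 194, 334, 229], 0.16)]
rack_mid [([374, 176, 417, 211], 0.86)]
reagent_mid [([342, 116, 366, 140], 0.77)]
tipbox_mid [([97, 250, 147, 307], 0.67)]
```

Run:
```python
import cv2
a=cv2.imread('pics/top0.png');b=cv2.imread('pics/side0.png')
cv2.imwrite('pics/top0c.png',cv2.resize(a[100:320,80:430],None,fx=2.28,fy=2.28,interpolation=cv2.INTER_CUBIC))
cv2.imwrite('pics/side0c.png',cv2.resize(b[90:320,100:400],None,fx=2.6,fy=2.6,interpolation=cv2.INTER_CUBIC))
```

```text
(no output)
```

View pics/top0c.png

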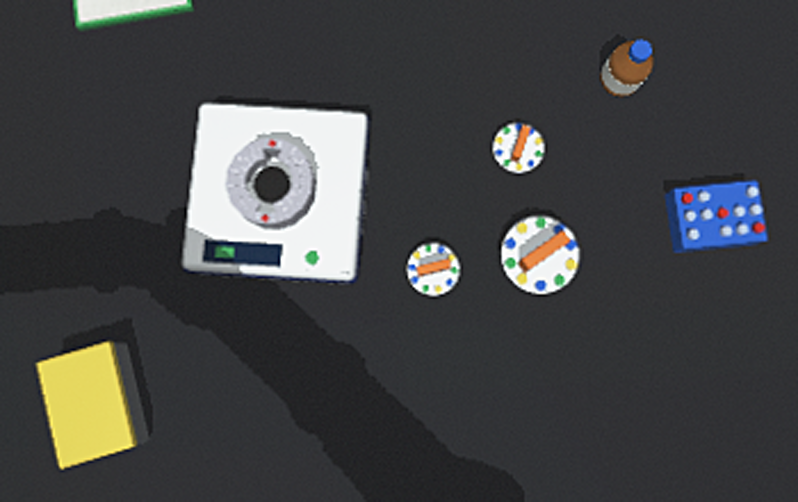

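View pics/side0c.png

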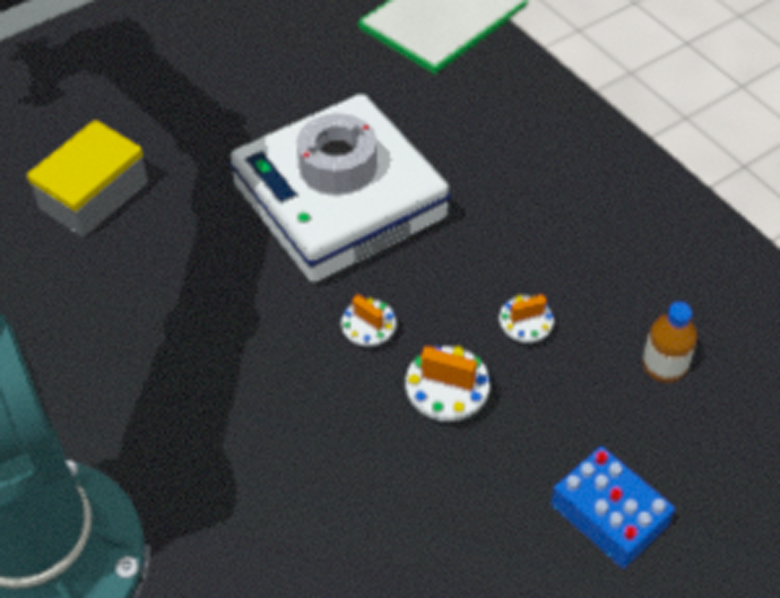

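The large cassette sits at top (317,211) and side (272,238). The two look-alikes, at top (307,165) and (270,217), have flanges about 23 px wide against 34 px, so the middle one is the largest. Next I measure it and the collar closely.

```bash
cat > h.py <<'E'
import numpy as np, cv2
from station import manip
def cal(c): return manip.get_calibration(c)
def unproj(c,uv,z):
    k=cal(c); K=k["K"]; 
    uv=np.atleast_2d(np.asarray(uv,float))
    # cv2 distortion same form
    p=cv2.undistortPoints(uv[:,None,:],K,np.array([k["k1"],0,0,0]))[:,0]
    d=np.c_[p,np.ones(len(p))]@k["R"]; C=-k["R"].T@k["t"]
    s=(z-C[2])/d[:,2]; return C+s[:,None]*d
def proj(c,X):
    k=cal(c); X=np.atleast_2d(X).astype(float)
    return cv2.projectPoints(X[:,None,:],cv2.Rodrigues(k["R"])[0],k["t"],k["K"],np.array([k["k1"],0,0,0]))[0][:,0]
def circ(P):
    A=np.c_[2*P[:,:2],np.ones(len(P))]; b=(P[:,:2]**2).sum(1)
    s=np.linalg.lstsq(A,b,rcond=None)[0]; return s[:2],np.sqrt(s[2]+s[0]**2+s[1]**2)
E
python3 - <<'E'
from h import *
for c,r in [("top",(317,211,26)),("side",(272,238,24))]:
    im=cv2.imread(f"pics/{c}0.png"); u,v,h=r
    cv2.imwrite(f"pics/{c}_cas.png",cv2.resize(im[v-h:v+h,u-h:u+h],None,fx=11,fy=11,interpolation=cv2.INTER_CUBIC))
    hsv=cv2.cvtColor(im,cv2.COLOR_BGR2HSV)
    m=((hsv[...,2]>100)).astype(np.uint8); w=np.zeros_like(m); w[v-h:v+h,u-h:u+h]=1
    n,l,st,ce=cv2.connectedComponentsWithStats(m*w); i=1+np.argmax(st[1:,4]); print(c,st[i])
    o=((hsv[...,0]>4)&(hsv[...,0]<20)&(hsv[...,1]>150)&(hsv[...,2]>90)&(w>0)); n,lo,so,_=cv2.connectedComponentsWithStats(o.astype(np.uint8)); j=1+np.argmax(so[1:,4]); oo=np.argwhere(lo==j)[:,::-1]
    print("orange",so[j]); P=unproj(c,oo,.075); cc=P.mean(0); 
    e=np.linalg.svd(P[:,:2]-cc[:2])[2][0]; print("or yaw",np.arctan2(e[1],e[0]),cc)
    cnt=cv2.findContours((l==i).astype(np.uint8),cv2.RETR_EXTERNAL,cv2.CHAIN_APPROX_NONE)[0][0][:,0]
    Q=unproj(c,cnt,.040); g=np.ones(len(Q),bool)
    for _ in range(5):
        p,R=circ(Q[g]); d=np.linalg.norm(Q[:,:2]-p,axis=1)-R; g=abs(d)<.003
    print("flange",p,R,g.sum(),len(g))
for c,r in [("top",(198,178,28)),("side",(229,147,24))]:
    im=cv2.imread(f"pics/{c}0.png"); u,v,h=r
    cv2.imwrite(f"pics/{c}_col.png",cv2.resize(im[v-h:v+h,u-h:u+h],None,fx=11,fy=11,interpolation=cv2.INTER_CUBIC))
    hsv=cv2.cvtColor(im,cv2.COLOR_BGR2HSV).astype(int)
    m=(((hsv[...,0]<10)|(hsv[...,0]>170))&(hsv[...,1]>80)&(hsv[...,2]>60)).astype(np.uint8)
    w=np.zeros_like(m); w[v-h:v+h,u-h:u+h]=1
    n,l,st,ce=cv2.connectedComponentsWithStats(m*w)
    for i in range(1,n): print(c,st[i],ce[i],unproj(c,[ce[i]],.12))
E
```

```text
top [300 195  34  34 926]
orange [308 202  22  17 126]
or yaw 2.189797105343127 [ 0.46483003 -0.08700221  0.075     ]
flange [ 0.46522651 -0.08832178] 0.045566221241430345 95 95
side [256 223  33  29 763]
orange [262 223  21  17 228]
or yaw -1.1484418481551366 [ 0.46189378 -0.09390687  0.075     ]
flange [ 0.46496555 -0.09063186] 0.04758862405053366 81 88
top [198 161   3   3   7] [199.         162.28571429] [[0.57409739 0.22353317 0.12      ]]
top [195 194   3   3   6] [195.83333333 195.16666667] [[0.48895519 0.22702431 0.12      ]]
side [240 138   2   2   4] [240.5 138.5] [[0.57504884 0.22264075 0.12      ]]
side [217 149   2   1   2] [217.5 149. ] [[0.49052697 0.22625294 0.12      ]]
```

```bash
cd pics; python3 -c "
import cv2,numpy as np
f=lambda n:cv2.resize(cv2.imread(n),(390,290*1)) if 0 else cv2.resize(cv2.imread(n),(400,300))
a=np.vstack([np.hstack([f('top_cas.png'),f('side_cas.png')]),np.hstack([f('top_col.png'),f('side_col.png')])]);cv2.imwrite('quad.png',a)"
```

```text
(no output)
```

View pics/quad.png

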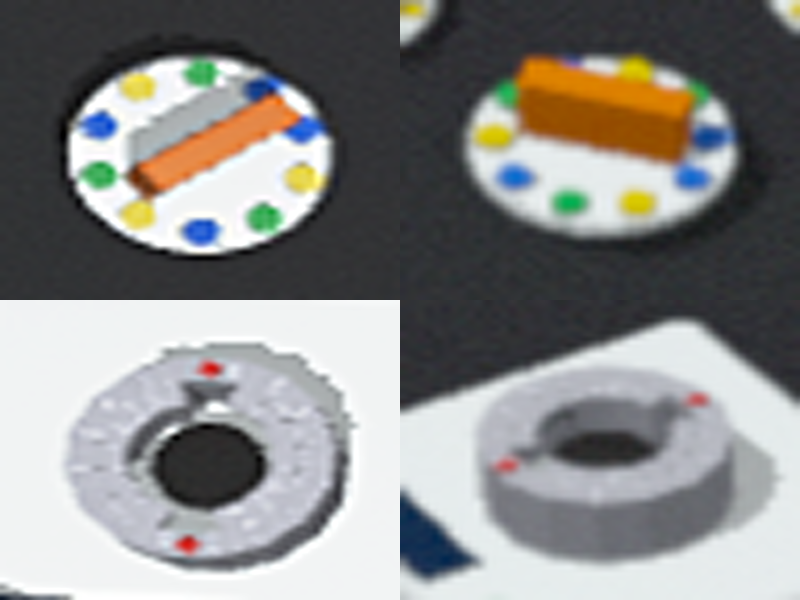

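```bash
cat > fit.py <<'E'
from h import *
from scipy.optimize import minimize
def orange(im):
    im=im.astype(float); b,g,r=im[...,0],im[...,1],im[...,2]
    return np.clip((r-b)/np.maximum(r,40)/0.75,0,1)*np.clip((r-g*1.15)/25,0,1)
def render(c,x,y,yaw,z0,z1,box,S=8,L=.06,T=.016):
    u0,v0,u1,v1=box; ca,sa=np.cos(yaw),np.sin(yaw)
    X=[[x+a*ca-b*sa,y+a*sa+b*ca,z] for a in(-L/2,L/2) for b in(-T/2,T/2) for z in(z0,z1)]
    p=proj(c,X); hull=cv2.convexHull(p.astype(np.float32))[:,0]
    q=((hull-[u0,v0]+.5)*S-.5)
    m=np.zeros(((v1-v0)*S,(u1-u0)*S),np.float32); cv2.fillConvexPoly(m,np.round(q*16).astype(np.int32),1,cv2.LINE_8,4)
    return cv2.resize(m,(u1-u0,v1-v0),interpolation=cv2.INTER_AREA)
def fit(ims,boxes,x0,z0=.04,z1=.085):
    O={c:orange(ims[c])[b[1]:b[3],b[0]:b[2]] for c,b in boxes.items()}
    f=lambda p,cs=list(boxes):sum(((cv2.GaussianBlur(O[c]-render(c,p[0],p[1],p[2],z0,z1,boxes[c]),(0,0),.6))**2).sum() for c in cs)
    best=None
    for yaw in np.linspace(x0[2]-.3,x0[2]+.3,5):
        r=minimize(f,[x0[0],x0[1],yaw],method="Nelder-Mead",options=dict(initial_simplex=np.array([[x0[0],x0[1],yaw],[x0[0]+.005,x0[1],yaw],[x0[0],x0[1]+.005,yaw],[x0[0],x0[1],yaw+.15]]),xatol=1e-5,fatol=1e-4))
        if best is None or r.fun<best.fun: best=r
    return best.x,best.fun
E
python3 - <<'E'
from fit import *
ims={c:cv2.imread(f"pics/{c}0.png") for c in("top","side")}
bx={"top":(296,193,338,230),"side":(254,218,290,256)}
for k in (["top"],["side"],["top","side"]):
    print(k,fit(ims,{c:bx[c] for c in k},[.465,-.089,-1.05]))
# collar outer circle at top, edge model: darkness vs white in top; inner
from scipy.spatial.transform import Rotation as R
s=manip.state(); print(R.from_rotvec(s["tool_rot"]).as_matrix().round(4),s["time_s"])
for c in ims:
  for r,z in((.048,.12),(.046,.04)):
    ctr=(.532,.225) if z>.1 else (.465,-.0895)
    a=np.linspace(0,6.28,60); P=proj(c,np.c_[ctr[0]+r*np.cos(a),ctr[1]+r*np.sin(a),a*0+z])
    u,v=P.mean(0).astype(int); S=8;h=26
    big=cv2.resize(ims[c][v-h:v+h,u-h:u+h],None,fx=S,fy=S,interpolation=cv2.INTER_CUBIC)
    cv2.polylines(big,[np.round((P-[u-h,v-h]+.5)*S-.5).astype(np.int32)],True,(0,255,0),1)
    if z>.1:
      P=proj(c,np.c_[ctr[0]+.026*np.cos(a),ctr[1]+.026*np.sin(a),a*0+z]);cv2.polylines(big,[np.round((P-[u-h,v-h]+.5)*S-.5).astype(np.int32)],True,(0,0,255),1)
    cv2.imwrite(f"pics/ov_{c}_{int(z*1000)}.png",cv2.resize(big,(390,390)))
I=lambda n:cv2.imread(f"pics/ov_{n}.png")
cv2.imwrite("pics/ov.png",cv2.resize(np.vstack([np.hstack([I("top_120"),I("side_120")]),np.hstack([I("top_40"),I("side_40")])]),(600,600)))
E
```

```text
['top'] (array([ 0.46601537, -0.08875396, -0.93850479]), np.float64(7.5276269568235055))
['side'] (array([ 0.46704406, -0.08759984, -1.01362485]), np.float64(19.512510645933347))
['top', 'side'] (array([ 0.46618174, -0.08848999, -0.9457302 ]), np.float64(29.850099498410692))
[[-0.000e+00  2.511e-01  9.680e-01]
 [ 1.000e-04  9.680e-01 -2.511e-01]
 [-1.000e+00  1.000e-04 -0.000e+00]] 0.9
```

View pics/ov.png

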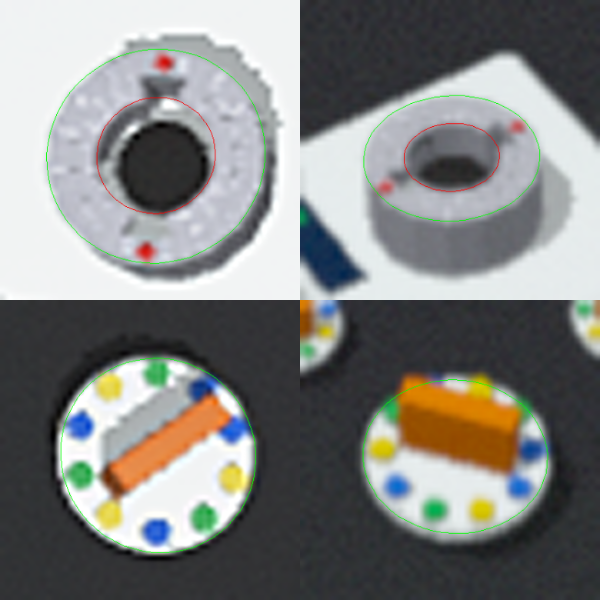

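The overlays confirm a flange radius of 46 mm, collar centre at about (0.532, 0.225) with slot yaw of about -0.042, and cassette at about (0.4655, -0.0885) with handle yaw of about -0.945. I'll go there in two legs to stay within reach.

Call:
move_arm(travel=[[0,-0.413,0.405],[0,-0.413,0.405],[0,-0.413,0.405],[0,-0.413,0.405],[0,-0.413,0.405],[0,-0.413,0.405],[0,-0.413,0.405],[0,-0.413,0.405],[0,-0.413,0.405],[0,-0.413,0.405],[0,-0.413,0.405],[0,-0.413,0.405]], angular=[[7.92,0,0],[7.92,0,0],[7.92,0,0],[7.92,0,0],[7.92,0,0],[7.92,0,0],[7.92,0,0],[7.92,0,0],[7.92,0,0],[7.92,0,0],[7.92,0,0],[7.92,0,0]], hand=[0.085,0.085,0.085,0.085,0.085,0.085,0.085,0.085,0.085,0.085,0.085,0.085], newtons=60)

```text
time_s: 2.1
eef_pos: [0.4721, 0.1961, 0.4053]
tool_rot: [0.741, 1.439, -0.741]
force: [0.3, 0.8, -1.3]
finger_gap: 0.085
```

```bash
cat >> h.py <<'E'
from scipy.spatial.transform import Rotation as Rn
def plan(p,yaw):
    s=manip.state(); M=Rn.from_rotvec(s["tool_rot"]).as_matrix(); e=np.array(s["eef_pos"])
    y=np.array([np.cos(yaw),np.sin(yaw),0]); x=np.array([0,0,-1.]); T=np.c_[x,y,np.cross(x,y)]
    print("t",s["time_s"],"pos",e.round(4),"yaw",np.arctan2(M[1,1],M[0,1]).round(4),"tilt",M[:2,0].round(4),"q7",s["q"][6].round(3))
    print("F",np.round(s["force"],2),"M",np.round(s["wrist_torque"],3),"gap",round(float(s["finger_gap"]),4))
    print("travel",(M.T@(np.array(p)-e)).round(4),"angular",(Rn.from_matrix(M.T@T).as_rotvec()/np.radians(5)).round(3))
E
python3 -c "
from h import *
plan([.4655,-.0885,.30],.626)"
```

```text
t 2.1 pos [0.4721 0.1961 0.4053] yaw 0.6206 tilt [ 0.0018 -0.0009] q7 0.3
F [ 0.32  0.78 -1.32] M [ 0.034 -0.022 -0.027] gap 0.085
travel [ 0.1055 -0.171   0.2275] angular [-0.062  0.02  -0.011]
```

Call:
move_arm(travel=[[0.06,-0.171,0.2275],[0.06,-0.171,0.2275],[0.06,-0.171,0.2275],[0.06,-0.171,0.2275],[0.1055,-0.171,0.2275],[0.1055,-0.171,0.2275],[0.1055,-0.171,0.2275],[0.1055,-0.171,0.2275],[0.1055,-0.171,0.2275]], angular=[[0,0,0],[0,0,0],[0,0,0],[0,0,0],[0,0,0],[0,0,0],[0,0,0],[0,0,0],[0,0,0]], hand=[0.085,0.085,0.085,0.085,0.085,0.085,0.085,0.085,0.085])

```text
time_s: 3.0
eef_pos: [0.4656, -0.0833, 0.2996]
tool_rot: [0.737, 1.442, -0.735]
force: [0.5, -0.5, -0.3]
finger_gap: 0.085
```

```bash
python3 -c "
from h import *
plan([.4655,-.0885,.225],.626)
for c in ('top','side'):
    im=manip.read_camera(c)[:,:,::-1]; cv2.imwrite(f'pics/{c}1.png',im)
a=cv2.imread('pics/top1.png')[150:270,250:400];b=cv2.imread('pics/side1.png')[150:270,190:340]
cv2.imwrite('pics/pre.png',np.hstack([cv2.resize(i,(400,320),interpolation=cv2.INTER_CUBIC) for i in(a,b)]))"
```

```text
t 3.0 pos [ 0.4656 -0.0833  0.2996] yaw 0.627 tilt [0.0007 0.0007] q7 0.983
F [ 0.51 -0.51 -0.34] M [-0.016  0.001 -0.009] gap 0.085
travel [ 0.0746 -0.0032  0.0041] angular [ 0.011 -0.002 -0.011]
```

View pics/pre.png

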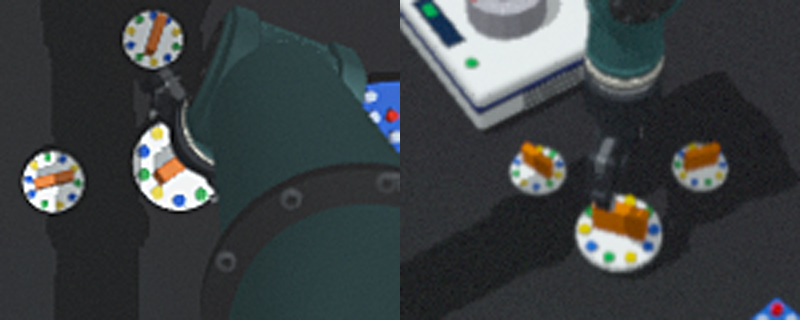

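```bash
python3 -c "
from h import *
plan([.4657,-.0885,.225],.626)"
```

```text
t 3.1 pos [ 0.4658 -0.0825  0.3   ] yaw 0.6292 tilt [0.0018 0.0008] q7 0.983
F [ 0.18  0.18 -0.09] M [ 0.039 -0.012  0.006] gap 0.0848
travel [ 0.075  -0.0037  0.0048] angular [ 0.037  0.005 -0.022]
```

Call:
move_arm(travel=[[0.04,-0.0037,0.0048],[0.06,-0.0037,0.0048],[0.076,-0.0037,0.0048],[0.076,-0.0037,0.0048],[0.076,-0.0037,0.0048]], angular=[[0,0,0],[0,0,0],[0,0,0],[0,0,0],[0,0,0]], hand=[0.085,0.085,0.085,0.085,0.085])

```text
time_s: 3.6
eef_pos: [0.4654, -0.0891, 0.2238]
tool_rot: [0.736, 1.442, -0.735]
force: [0.6, -0.5, 0.0]
finger_gap: 0.0854
```

```bash
python3 -c "
from h import *
plan([.4657,-.0885,.224],.626)"
```

```text
t 3.6 pos [ 0.4654 -0.0891  0.2238] yaw 0.6282 tilt [0.0009 0.0004] q7 1.055
F [ 0.59 -0.46  0.01] M [-0.026  0.032  0.031] gap 0.0854
travel [-0.0002  0.0006 -0.0003] angular [ 0.026  0.002 -0.011]
```

Call:
move_arm(travel=[[0,0,0],[0,0,0],[0,0,0],[0,0,0],[0,0,0],[0,0,0],[0,0,0],[0,0,0],[0,0,0],[0,0,0]], angular=[[0,0,0],[0,0,0],[0,0,0],[0,0,0],[0,0,0],[0,0,0],[0,0,0],[0,0,0],[0,0,0],[0,0,0]], hand=[0.05,0.03,0.02,0.01,0.01,0.01,0.01,0.01,0.01,0.01], newtons=60)

```text
time_s: 4.6
eef_pos: [0.465, -0.0902, 0.2233]
tool_rot: [0.737, 1.442, -0.737]
force: [0.8, -0.3, 2.5]
finger_gap: 0.0154
```

```bash
python3 -c "
from h import *
plan([.4657,-.0885,.224],.626)"
```

```text
t 4.6 pos [ 0.465  -0.0902  0.2233] yaw 0.6259 tilt [0.0003 0.    ] q7 1.055
F [ 0.84 -0.28  2.51] M [ 0.104 -0.008 -0.01 ] gap 0.0154
travel [-0.0007  0.0016 -0.001 ] angular [-0.001  0.001 -0.003]
```

Call:
move_arm(travel=[[-0.02,0,0],[-0.06,0,0],[-0.11,0,0],[-0.15,0,0],[-0.17,0,0],[-0.17,0,0],[-0.17,0,0],[-0.17,0,0]], angular=[[0,0,0],[0,0,0],[0,0,0],[0,0,0],[0,0,0],[0,0,0],[0,0,0],[0,0,0]], hand=[0.01,0.01,0.01,0.01,0.01,0.01,0.01,0.01])

```text
time_s: 5.4
eef_pos: [0.4639, -0.09, 0.3914]
tool_rot: [0.736, 1.446, -0.739]
force: [-1.3, 0.4, -3.4]
finger_gap: 0.0152
```

```bash
python3 -c "
from h import *
plan([.532,.225,.393],1.529)
for c in ('top','side'):
    im=manip.read_camera(c)[:,:,::-1]; cv2.imwrite(f'pics/{c}2.png',im)
print(manip.state()['force'])
cv2.imwrite('pics/l.png',np.hstack([cv2.resize(cv2.imread(f'pics/{c}2.png'),(400,300)) for c in('top','side')]))"
```

```text
t 5.4 pos [ 0.4639 -0.09    0.3914] yaw 0.6259 tilt [-0.0043  0.0003] q7 0.915
F [-1.29  0.39 -3.36] M [-0.014  0.044  0.048] gap 0.0152
travel [-0.0018  0.2397 -0.2154] angular [-10.348  -0.046   0.021]
[ 0.40123005  0.67125344 -2.35277842]
```

View pics/l.png

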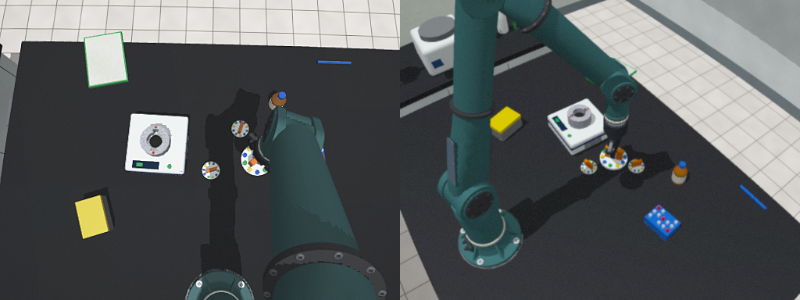

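Call:
move_arm(travel=[[-0.002,0.02,-0.018],[-0.002,0.05,-0.045],[-0.002,0.08,-0.072],[-0.002,0.11,-0.099],[-0.002,0.14,-0.126],[-0.002,0.17,-0.153],[-0.002,0.2,-0.18],[-0.002,0.22,-0.2],[-0.002,0.235,-0.211],[-0.002,0.2397,-0.2154],[-0.002,0.2397,-0.2154],[-0.002,0.2397,-0.2154]], angular=[[-0.8,0,0],[-2,0,0],[-3.4,0,0],[-4.8,0,0],[-6.2,0,0],[-7.6,0,0],[-8.8,0,0],[-9.6,0,0],[-10.1,0,0],[-10.35,0,0],[-10.35,0,0],[-10.35,0,0]], hand=[0.01,0.01,0.01,0.01,0.01,0.01,0.01,0.01,0.01,0.01,0.01,0.01])

```text
time_s: 6.7
eef_pos: [0.5329, 0.2224, 0.3949]
tool_rot: [0.034, 1.572, -0.037]
force: [0.8, -0.4, -2.9]
finger_gap: 0.0155
```

```bash
python3 -c "
from h import *
for c in ('top','side'):
    im=manip.read_camera(c)[:,:,::-1]; cv2.imwrite(f'pics/{c}3.png',im)
plan([.532,.225,.393],1.529)
a=cv2.imread('pics/top3.png')[120:240,130:280];b=cv2.imread('pics/side3.png')[80:200,170:320]
cv2.imwrite('pics/m.png',np.hstack([cv2.resize(i,(400,320),interpolation=cv2.INTER_CUBIC) for i in(a,b)]))"
```

```text
t 6.8 pos [0.5329 0.2225 0.3951] yaw 1.5256 tilt [-0.0007 -0.0015] q7 1.094
F [ 0.67  0.28 -2.43] M [-0.018  0.01  -0.016] gap 0.0152
travel [ 0.0021  0.0025 -0.001 ] angular [-0.039 -0.007  0.018]
```

View pics/m.png

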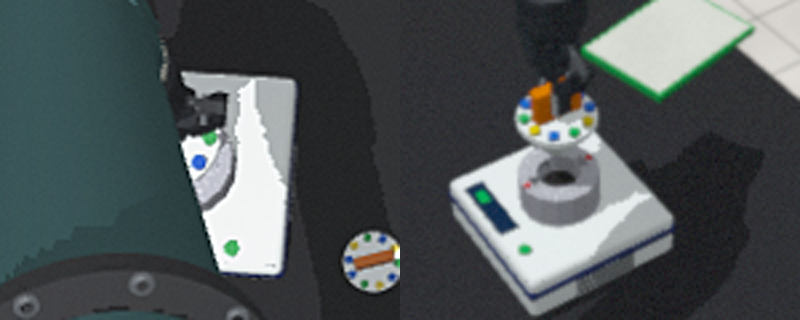

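```bash
cat > ov.py <<'E'
from h import *
def ov(src,dst,cx,cy,cz,yaw,box,S=6,cc=(.532,.225)):
    im=cv2.imread(src); u0,v0,u1,v1=box
    big=cv2.resize(im[v0:v1,u0:u1],None,fx=S,fy=S,interpolation=cv2.INTER_CUBIC)
    def L(X,col): 
        P=proj("side",X); cv2.polylines(big,[np.round(((P-[u0,v0]+.5)*S-.5)*16).astype(np.int32)],True,col,1,cv2.LINE_AA,4)
    a=np.linspace(0,6.28,80)
    C=lambda r,z,x,y:np.c_[x+r*np.cos(a),y+r*np.sin(a),a*0+z]
    L(C(.046,cz+.04,cx,cy),(0,255,0));L(C(.046,cz+.03,cx,cy),(0,255,0));L(C(.024,cz,cx,cy),(255,0,255))
    ca,sa=np.cos(yaw),np.sin(yaw)
    L([[cx+p*ca-q*sa,cy+p*sa+q*ca,cz+.085] for p,q in((-.03,-.008),(.03,-.008),(.03,.008),(-.03,.008))],(255,255,0))
    L(C(.048,.12,*cc),(0,0,255))
    cv2.imwrite(dst,big)
E
python3 -c "
from ov import *
ov('pics/side3.png','pics/ov3.png',.5329,.2225,.1715,1.5256-1.5708,(190,95,280,170),8)"
```

```text
(no output)
```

View pics/ov3.png

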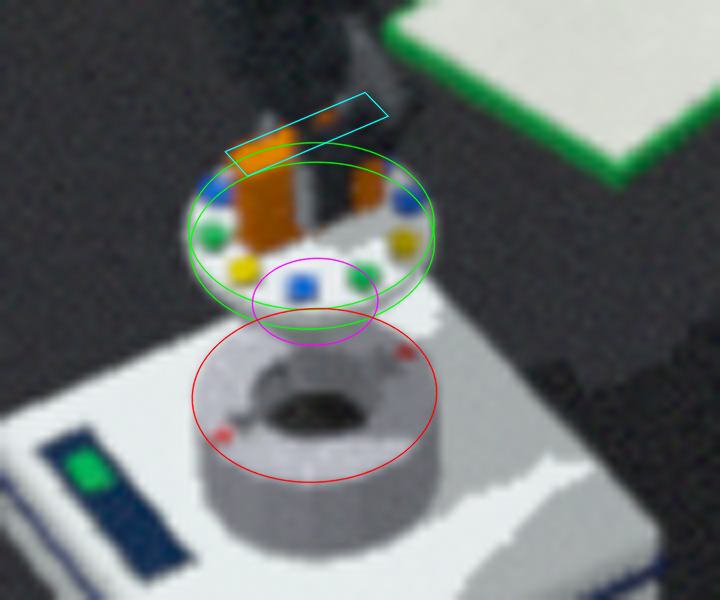

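```bash
cat > edge.py <<'E'
from h import *
from scipy.ndimage import map_coordinates,gaussian_filter
from scipy.optimize import least_squares
def edgefit(c,src,r,z,ctr,angs,w=3.0,sign=0):
    """shift of circle centre (x,y) so that strongest edges along normals match"""
    g=gaussian_filter(cv2.cvtColor(cv2.imread(src),cv2.COLOR_BGR2GRAY).astype(float),.6)
    ctr=np.array(ctr,float)
    for it in range(4):
        X=np.c_[ctr[0]+r*np.cos(angs),ctr[1]+r*np.sin(angs),angs*0+z]
        Xo=np.c_[ctr[0]+(r+.002)*np.cos(angs),ctr[1]+(r+.002)*np.sin(angs),angs*0+z]
        P=proj(c,X);n=proj(c,Xo)-P
        t=np.linspace(-w,w,61); nn=n/np.linalg.norm(n,axis=1)[:,None]
        S=P[:,None]+t[None,:,None]*nn[:,None]
        v=map_coordinates(g,[S[...,1],S[...,0]],order=1); d=np.gradient(v,axis=1)
        d=abs(d) if sign==0 else np.maximum(sign*d,0)
        k=d.argmax(1); pk=d.max(1); off=t[k]; ok=(pk>.4*np.median(pk))&(abs(off)<w*.95)
        E=1e-3
        Jx=((proj(c,X+[E,0,0])-P)*nn).sum(1)/E;Jy=((proj(c,X+[0,E,0])-P)*nn).sum(1)/E
        A=np.c_[Jx,Jy][ok]; f=least_squares(lambda s:A@s-off[ok],[0,0],loss="soft_l1",f_scale=.3)
        ctr=ctr+f.x
    return ctr.round(4),ok.sum(),np.std(A@f.x-off[ok]).round(2)
E
python3 - <<'E'
from edge import *
a=np.linspace(-np.pi,np.pi,120,endpoint=False)
# image-down dir in world for side: toward camera -> -(R[2]) xy : (-.376,-.523)
cam=np.arctan2(-.523,-.376)
rel=(a-cam+np.pi)%(2*np.pi)-np.pi
for w in(2,3):
    print("side collar outer all",edgefit("side","pics/side0.png",.048,.12,(.532,.225),a,w))
    print("top collar outer",edgefit("top","pics/top0.png",.048,.12,(.532,.225),a,w))
    print("side collar front",edgefit("side","pics/side0.png",.048,.12,(.532,.225),a[abs(rel)<1.8],w,-1))
    print("side inner",edgefit("side","pics/side0.png",.026,.12,(.532,.225),a,w,1))
    print("top inner",edgefit("top","pics/top0.png",.026,.12,(.532,.225),a,w,1))
    cz=.1715
    for e in(0,):
      print("flange low now",edgefit("side","pics/side3.png",.046,cz+.03,(.5329,.2225),a[abs(rel)<1.6],w,-1))
      print("flange left",edgefit("side","pics/side3.png",.046,cz+.035,(.5329,.2225),a[(rel<-.5)&(rel>-2.2)],w,-1))
      print("flange right",edgefit("side","pics/side3.png",.046,cz+.035,(.5329,.2225),a[(rel>.5)&(rel<2.2)],w,-1))
    print("orig flange side",edgefit("side","pics/side0.png",.046,.030,(.4655,-.0885),a[abs(rel)<1.6],w,-1))
    print("orig flange top",edgefit("top","pics/top0.png",.046,.04,(.4655,-.0885),a,w,-1))
E
```

```text
side collar outer all (array([0.5315, 0.2241]), np.int64(104), np.float64(0.57))
top collar outer (array([0.5305, 0.225 ]), np.int64(98), np.float64(0.78))
side collar front (array([0.5315, 0.2238]), np.int64(46), np.float64(0.27))
side inner (array([0.5334, 0.2245]), np.int64(118), np.float64(0.52))
top inner (array([0.5307, 0.2261]), np.int64(85), np.float64(0.6))
flange low now (array([0.535 , 0.2292]), np.int64(55), np.float64(0.62))
flange left (array([0.531 , 0.2228]), np.int64(31), np.float64(0.43))
flange right (array([0.5353, 0.2266]), np.int64(27), np.float64(0.51))
orig flange side (array([ 0.4671, -0.0886]), np.int64(61), np.float64(0.35))
orig flange top (array([ 0.4652, -0.088 ]), np.int64(116), np.float64(0.28))
side collar outer all (array([0.5314, 0.2246]), np.int64(111), np.float64(0.9))
top collar outer (array([0.5256, 0.2207]), np.int64(105), np.float64(1.19))
side collar front (array([0.5315, 0.2238]), np.int64(47), np.float64(0.47))
side inner (array([0.5334, 0.2245]), np.int64(119), np.float64(0.65))
top inner (array([0.5304, 0.2266]), np.int64(97), np.float64(0.84))
flange low now (array([0.535 , 0.2292]), np.int64(54), np.float64(0.66))
flange left (array([0.5307, 0.2222]), np.int64(30), np.float64(0.38))
flange right (array([0.5354, 0.2265]), np.int64(29), np.float64(0.81))
orig flange side (array([ 0.4671, -0.0885]), np.int64(61), np.float64(0.32))
orig flange top (array([ 0.4652, -0.088 ]), np.int64(116), np.float64(0.26))
```

Call:
move_arm(travel=[[0.02,0.0018,-0.001],[0.04,0.0018,-0.001],[0.0466,0.0018,-0.001],[0.0466,0.0018,-0.001],[0.0466,0.0018,-0.001]], angular=[[-0.04,0,0.02],[-0.04,0,0.02],[-0.04,0,0.02],[-0.04,0,0.02],[-0.04,0,0.02]], hand=[0.01,0.01,0.01,0.01,0.01])

```text
time_s: 7.3
eef_pos: [0.5324, 0.2261, 0.3493]
tool_rot: [0.032, 1.57, -0.029]
force: [0.3, -0.2, -2.1]
finger_gap: 0.0156
```

```bash
python3 -c "
from ov import *
im=manip.read_camera('side')[:,:,::-1]; cv2.imwrite('pics/side4.png',im)
plan([.532,.2243,.3485],1.529)
p=manip.state()['eef_pos']
ov('pics/side4.png','pics/ov4.png',p[0],p[1],p[2]-.2235,1.529-1.5708,(190,95,280,170),8,(.5318,.2244))"
```

```text
t 7.35 pos [0.5326 0.2263 0.3496] yaw 1.5318 tilt [0.0018 0.0023] q7 1.1
F [ 0.33  0.68 -2.33] M [ 0.005 -0.039 -0.019] gap 0.0154
travel [ 0.0011 -0.002  -0.0005] angular [ 0.032  0.019 -0.027]
```

View pics/ov4.png

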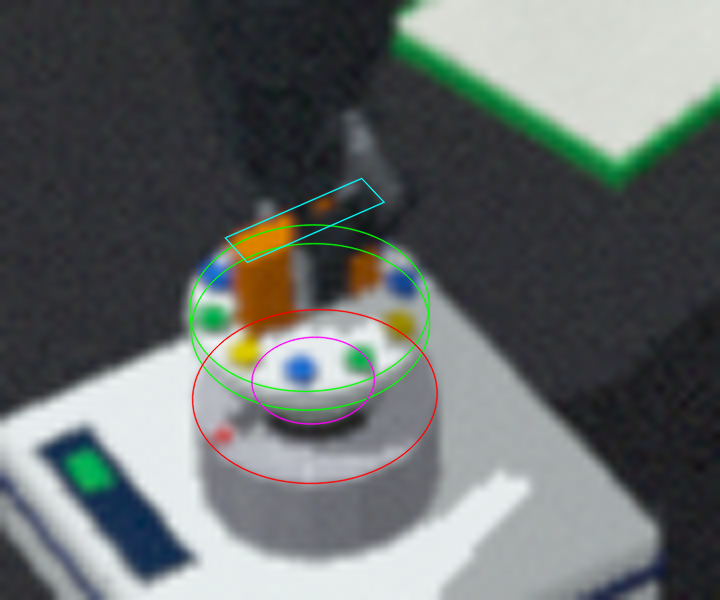

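Call:
move_arm(travel=[[0.001,-0.0015,0.0005],[0.003,-0.0015,0.0005],[0.006,-0.0015,0.0005],[0.008,-0.0015,0.0005],[0.008,-0.0015,0.0005]], angular=[[0.03,0.01,-0.02],[0.03,0.01,-0.02],[0.03,0.01,-0.02],[0.03,0.01,-0.02],[0.03,0.01,-0.02]], hand=[0.01,0.01,0.01,0.01,0.01])

```text
time_s: 7.85
eef_pos: [0.5323, 0.2251, 0.3402]
tool_rot: [0.032, 1.572, -0.032]
force: [-0.3, 0.2, -2.3]
finger_gap: 0.0157
```

```bash
python3 -c "
from h import *
plan([.533,.2247,.325],1.529)"
```

```text
t 7.85 pos [0.5323 0.2251 0.3402] yaw 1.5302 tilt [-0.0016 -0.0003] q7 1.101
F [-0.34  0.18 -2.26] M [0.005 0.005 0.007] gap 0.0157
travel [ 0.0152 -0.0003  0.0008] angular [ 0.013 -0.018  0.004]
```

Call:
move_arm(travel=[[0.002,0,0.0004],[0.004,0,0.0004],[0.005,0,0.0004]], angular=[[0,0,0],[0,0,0],[0,0,0]], hand=[0.01,0.01,0.01])

```text
time_s: 8.15
eef_pos: [0.5328, 0.225, 0.3354]
tool_rot: [0.032, 1.572, -0.032]
force: [-0.4, -0.8, -4.4]
finger_gap: 0.0151
```

Call:
move_arm(travel=[[0.002,0,0],[0.003,0,0],[0.003,0,0]], angular=[[0,0,0],[0,0,0],[0,0,0]], hand=[0.01,0.01,0.01])

```text
time_s: 8.45
eef_pos: [0.5328, 0.225, 0.3324]
tool_rot: [0.032, 1.572, -0.032]
force: [0.9, 0.4, -3.3]
finger_gap: 0.0153
```

```bash
python3 -c "
from h import *
plan([.533,.2247,.325],1.529)"
```

```text
t 8.45 pos [0.5328 0.225  0.3324] yaw 1.5299 tilt [-0.0012 -0.0001] q7 1.102
F [ 0.94  0.38 -3.3 ] M [-0.017  0.001 -0.003] gap 0.0153
travel [ 0.0074 -0.0003  0.0002] angular [ 0.01  -0.013  0.002]
```

Call:
move_arm(travel=[[0.001,0,0],[0.002,0,0],[0.003,0,0],[0.003,0,0]], angular=[[0,0,0],[0,0,0],[0,0,0],[0,0,0]], hand=[0.01,0.01,0.01,0.01])

```text
time_s: 8.85
eef_pos: [0.5328, 0.225, 0.3294]
tool_rot: [0.032, 1.572, -0.032]
force: [0.2, -0.6, -2.1]
finger_gap: 0.0153
```

Call:
move_arm(travel=[[0.0005,0,0],[0.001,0,0],[0.001,0,0]], angular=[[0,0,0],[0,0,0],[0,0,0]], hand=[0.01,0.01,0.01])

```text
time_s: 9.15
eef_pos: [0.5328, 0.225, 0.3286]
tool_rot: [0.032, 1.571, -0.032]
force: [1.3, -0.6, -2.1]
finger_gap: 0.0152
```

Call:
move_arm(travel=[[0.0005,0,0],[0.001,0,0],[0.001,0,0]], angular=[[0,0,0],[0,0,0],[0,0,0]], hand=[0.01,0.01,0.01])

```text
time_s: 9.45
eef_pos: [0.5328, 0.225, 0.3275]
tool_rot: [0.032, 1.572, -0.032]
force: [-0.4, 0.2, -2.7]
finger_gap: 0.0151
```

Call:
move_arm(travel=[[0.0005,0,0],[0.0005,0,0],[0.0005,0,0]], angular=[[0,0,0],[0,0,0],[0,0,0]], hand=[0.01,0.01,0.01])

```text
time_s: 9.75
eef_pos: [0.5329, 0.2251, 0.3271]
tool_rot: [0.032, 1.571, -0.032]
force: [0.2, 0.4, -3.1]
finger_gap: 0.0151
```

Call:
move_arm(travel=[[0.0005,0,0],[0.0005,0,0],[0.0005,0,0]], angular=[[0,0,0],[0,0,0],[0,0,0]], hand=[0.01,0.01,0.01])

```text
time_s: 10.05
eef_pos: [0.5329, 0.225, 0.3266]
tool_rot: [0.032, 1.571, -0.032]
force: [-0.1, -0.2, -2.3]
finger_gap: 0.0151
```

Call:
move_arm(travel=[[0.0005,0,0],[0.0005,0,0],[0.0005,0,0]], angular=[[0,0,0],[0,0,0],[0,0,0]], hand=[0.01,0.01,0.01])

```text
time_s: 10.35
eef_pos: [0.5329, 0.225, 0.3261]
tool_rot: [0.032, 1.571, -0.032]
force: [0.0, 0.1, -3.2]
finger_gap: 0.0152
```

```bash
python3 -c "
from h import *
plan([.533,.2247,.325],1.529)"
```

```text
t 10.35 pos [0.5329 0.225  0.3261] yaw 1.53 tilt [-0.0009 -0.    ] q7 1.103
F [ 0.01  0.06 -3.2 ] M [-0.044 -0.03   0.01 ] gap 0.0152
travel [ 0.0011 -0.0003  0.0002] angular [ 0.011 -0.01   0.   ]
```

Nothing has touched yet, with the underside about 17.5 mm deep. I'll keep going in small steps.

Call:
move_arm(travel=[[0.0005,0,0],[0.0005,0,0],[0.0005,0,0]], angular=[[0,0,0],[0,0,0],[0,0,0]], hand=[0.01,0.01,0.01])

```text
time_s: 10.65
eef_pos: [0.5329, 0.225, 0.3256]
tool_rot: [0.032, 1.571, -0.032]
force: [0.8, 0.3, -2.5]
finger_gap: 0.0154
```

Call:
move_arm(travel=[[0.0005,0,0],[0.0005,0,0],[0.0005,0,0]], angular=[[0,0,0],[0,0,0],[0,0,0]], hand=[0.01,0.01,0.01])

```text
time_s: 10.95
eef_pos: [0.5328, 0.225, 0.3251]
tool_rot: [0.032, 1.571, -0.032]
force: [-0.8, 0.9, -2.4]
finger_gap: 0.0154
```

Call:
move_arm(travel=[[0.0004,0,0],[0.0004,0,0],[0.0004,0,0]], angular=[[0,0,0],[0,0,0],[0,0,0]], hand=[0.01,0.01,0.01])

```text
time_s: 11.25
eef_pos: [0.5329, 0.225, 0.3247]
tool_rot: [0.032, 1.571, -0.032]
force: [-0.6, -0.1, -2.3]
finger_gap: 0.0154
```

Call:
move_arm(travel=[[0.0004,0,0],[0.0004,0,0]], angular=[[0,0,0],[0,0,0]], hand=[0.01,0.01])

```text
time_s: 11.45
eef_pos: [0.5329, 0.2251, 0.3244]
tool_rot: [0.032, 1.571, -0.032]
force: [-0.1, 0.3, -2.2]
finger_gap: 0.0154
```

Call:
move_arm(travel=[[0.0004,0,0],[0.0004,0,0]], angular=[[0,0,0],[0,0,0]], hand=[0.01,0.01])

```text
time_s: 11.65
eef_pos: [0.5329, 0.2251, 0.3243]
tool_rot: [0.032, 1.571, -0.032]
force: [-0.2, -0.6, 2.5]
finger_gap: 0.0153
```

Call:
move_arm(travel=[[0.0003,0,0],[0.0003,0,0]], angular=[[0,0,0],[0,0,0]], hand=[0.01,0.01])

```text
time_s: 11.85
eef_pos: [0.5329, 0.2251, 0.3242]
tool_rot: [0.032, 1.571, -0.032]
force: [-2.4, -0.2, 3.6]
finger_gap: 0.0154
```

Call:
move_arm(travel=[[0.0003,0,0],[0.0003,0,0]], angular=[[0,0,0],[0,0,0]], hand=[0.01,0.01])

```text
time_s: 12.05
eef_pos: [0.5329, 0.2251, 0.3241]
tool_rot: [0.032, 1.571, -0.032]
force: [-2.8, -0.9, 6.1]
finger_gap: 0.015
```

Call:
move_arm(travel=[[0,0,0],[0,0,0],[0,0,0],[0,0,0],[0,0,0],[0,0,0]], angular=[[0.5,0,0],[1,0,0],[1.5,0,0],[2,0,0],[2.3,0,0],[2.3,0,0]], hand=[0.01,0.01,0.01,0.01,0.01,0.01])

```text
time_s: 12.65
eef_pos: [0.5339, 0.2249, 0.3242]
tool_rot: [0.19, 1.56, -0.189]
force: [-0.3, -0.5, 6.1]
finger_gap: 0.0151
```

```bash
python3 -c "
from h import *
plan([.5329,.2251,.3241],1.53)"
```

```text
t 12.65 pos [0.5339 0.2249 0.3242] yaw 1.3288 tilt [0.0024 0.0004] q7 0.95
F [-0.34 -0.47  6.06] M [-0.459 -0.089  0.019] gap 0.0151
travel [ 0.0001 -0.     -0.001 ] angular [-2.306  0.026 -0.008]
```

Call:
move_arm(travel=[[0,0,0],[0,0,0],[0,0,0],[0,0,0],[0,0,0],[0,0,0]], angular=[[0.4,0,0],[0.8,0,0],[1.2,0,0],[1.6,0,0],[1.8,0,0],[1.8,0,0]], hand=[0.01,0.01,0.01,0.01,0.01,0.01])

```text
time_s: 13.25
eef_pos: [0.534, 0.2245, 0.3241]
tool_rot: [0.313, 1.546, -0.313]
force: [0.7, -0.9, 5.1]
finger_gap: 0.0153
```

```bash
python3 -c "
from h import *
plan([.5329,.2251,.3241],1.53)"
```

```text
t 13.25 pos [0.534  0.2245 0.3241] yaw 1.1717 tilt [ 0.0025 -0.0001] q7 0.831
F [ 0.66 -0.89  5.09] M [-0.558 -0.014 -0.005] gap 0.0153
travel [ 0.      0.0001 -0.0013] angular [-4.106  0.028 -0.005]
```

Call:
move_arm(travel=[[0,0,0],[0,0,0],[0,0,0]], angular=[[0.3,0,0],[0.6,0,0],[0.6,0,0]], hand=[0.01,0.01,0.01])

```text
time_s: 13.55
eef_pos: [0.5341, 0.2244, 0.3241]
tool_rot: [0.354, 1.539, -0.354]
force: [1.6, -2.4, 6.2]
finger_gap: 0.0153
```

Call:
move_arm(travel=[[0,0,0],[0,0,0],[0,0,0]], angular=[[0.3,0,0],[0.6,0,0],[0.6,0,0]], hand=[0.01,0.01,0.01])

```text
time_s: 13.85
eef_pos: [0.5341, 0.2242, 0.3241]
tool_rot: [0.395, 1.532, -0.395]
force: [0.6, -2.2, 5.5]
finger_gap: 0.0153
```

```bash
python3 -c "
from h import *
plan([.5329,.2251,.3241],1.53)"
```

```text
t 13.85 pos [0.5341 0.2242 0.3241] yaw 1.0665 tilt [ 0.0026 -0.0005] q7 0.752
F [ 0.59 -2.22  5.51] M [-0.679 -0.155  0.022] gap 0.0153
travel [ 0.      0.0002 -0.0015] angular [-5.311e+00  3.100e-02 -3.000e-03]
```

Call:
move_arm(travel=[[0,-0.0004,0.0002],[0,-0.0004,0.0002],[0,-0.0004,0.0002]], angular=[[0.3,0,0],[0.5,0,0],[0.5,0,0]], hand=[0.01,0.01,0.01])

```text
time_s: 14.15
eef_pos: [0.5341, 0.224, 0.3242]
tool_rot: [0.429, 1.525, -0.428]
force: [1.0, -1.1, 6.0]
finger_gap: 0.0153
```

```bash
python3 -c "
from h import *
plan([.5329,.2251,.3241],1.53)"
```

```text
t 14.15 pos [0.5341 0.224  0.3242] yaw 1.0234 tilt [ 0.0028 -0.0001] q7 0.72
F [ 1.01 -1.07  6.03] M [-0.564 -0.148  0.009] gap 0.0153
travel [ 0.0001  0.0003 -0.0016] angular [-5.806  0.032 -0.008]
```

Turned 0.51 rad so far, Fz steady and Mz about 0. From here I use smaller steps.

Call:
move_arm(travel=[[0,0,0],[0,0,0]], angular=[[0.3,0,0],[0.3,0,0]], hand=[0.01,0.01])

```text
time_s: 14.35
eef_pos: [0.5341, 0.224, 0.3242]
tool_rot: [0.45, 1.521, -0.449]
force: [0.1, -1.5, 5.8]
finger_gap: 0.0154
```

```bash
python3 -c "
from h import *
plan([.5329,.2251,.3241],1.53)"
```

```text
t 14.35 pos [0.5341 0.224  0.3242] yaw 0.9971 tilt [ 0.0028 -0.0002] q7 0.7
F [ 0.07 -1.52  5.8 ] M [-0.598 -0.113  0.113] gap 0.0154
travel [ 0.0001  0.0003 -0.0016] angular [-6.107  0.032 -0.008]
```

Call:
move_arm(travel=[[0,-0.0003,0.0001],[0,-0.0003,0.0001]], angular=[[0.3,0,0],[0.3,0,0]], hand=[0.01,0.01])

```text
time_s: 14.55
eef_pos: [0.534, 0.2239, 0.3242]
tool_rot: [0.471, 1.516, -0.469]
force: [1.2, -0.7, 5.3]
finger_gap: 0.0151
```

```bash
python3 -c "
from h import *
plan([.5329,.2251,.3241],1.53)"
```

```text
t 14.55 pos [0.534  0.2239 0.3242] yaw 0.971 tilt [0.003  0.0002] q7 0.68
F [ 1.24 -0.7   5.31] M [-0.535 -0.111  0.045] gap 0.0151
travel [ 0.0001  0.0003 -0.0016] angular [-6.406  0.032 -0.014]
```

Call:
move_arm(travel=[[0,0,0],[0,0,0]], angular=[[0.3,0,0],[0.3,0,0]], hand=[0.01,0.01])

```text
time_s: 14.75
eef_pos: [0.534, 0.2239, 0.3242]
tool_rot: [0.491, 1.512, -0.49]
force: [0.9, -0.5, 5.3]
finger_gap: 0.0153
```

```bash
python3 -c "
from h import *
plan([.5329,.2251,.3241],1.53)"
```

```text
t 14.75 pos [0.534  0.2239 0.3242] yaw 0.9442 tilt [0.0029 0.0002] q7 0.66
F [ 0.85 -0.47  5.25] M [-0.496 -0.181  0.07 ] gap 0.0153
travel [ 0.0001  0.0003 -0.0017] angular [-6.712  0.032 -0.013]
```

Call:
move_arm(travel=[[0,0,0],[0,0,0]], angular=[[0.3,0,0],[0.3,0,0]], hand=[0.01,0.01])

```text
time_s: 14.95
eef_pos: [0.534, 0.2239, 0.3242]
tool_rot: [0.512, 1.507, -0.51]
force: [-0.0, -2.0, 5.0]
finger_gap: 0.0152
```

```bash
python3 -c "
from h import *
plan([.5329,.2251,.3241],1.53)"
```

```text
t 14.95 pos [0.534  0.2239 0.3242] yaw 0.9181 tilt [0.0029 0.0002] q7 0.64
F [-0.01 -1.95  5.04] M [-0.554 -0.133  0.05 ] gap 0.0152
travel [ 0.0001  0.0003 -0.0016] angular [-7.012  0.031 -0.014]
```

Call:
move_arm(travel=[[0,0,0],[0,0,0]], angular=[[0.3,0,0],[0.3,0,0]], hand=[0.01,0.01])

```text
time_s: 15.15
eef_pos: [0.534, 0.2239, 0.3242]
tool_rot: [0.532, 1.502, -0.53]
force: [1.9, -1.1, 5.1]
finger_gap: 0.0153
```

```bash
python3 -c "
from h import *
plan([.5329,.2251,.3241],1.53)"
```

```text
t 15.15 pos [0.534  0.2239 0.3242] yaw 0.8919 tilt [0.0029 0.0001] q7 0.621
F [ 1.94 -1.12  5.09] M [-0.506 -0.178  0.028] gap 0.0153
travel [ 0.0001  0.0003 -0.0017] angular [-7.312  0.031 -0.013]
```

Call:
move_arm(travel=[[0,0,0],[0,0,0]], angular=[[0.3,0,0],[0.3,0,0]], hand=[0.01,0.01])

```text
time_s: 15.35
eef_pos: [0.534, 0.2239, 0.3242]
tool_rot: [0.552, 1.497, -0.551]
force: [1.2, -1.4, 5.9]
finger_gap: 0.0152
```

```bash
python3 -c "
from h import *
plan([.5329,.2251,.3241],1.53)"
```

```text
t 15.35 pos [0.534  0.2239 0.3242] yaw 0.8658 tilt [0.0028 0.0001] q7 0.601
F [ 1.24 -1.41  5.85] M [-0.476 -0.179  0.056] gap 0.0152
travel [ 0.0001  0.0002 -0.0016] angular [-7.611  0.03  -0.013]
```

```bash
cat > s.py <<'E'
from h import *
s=manip.state();M=Rn.from_rotvec(s["tool_rot"]).as_matrix()
print("turned",round(1.530-float(np.arctan2(M[1,1],M[0,1])),4),"z",round(float(s["eef_pos"][2]),5),"F",np.round(s["force"],2),"M",np.round(s["wrist_torque"],3),"tau7",np.round(s["tau"][6],3))
E
python3 s.py
```

```text
turned 0.6642 z 0.32418 F [ 1.24 -1.41  5.85] M [-0.476 -0.179  0.056] tau7 -0.101
```

Call:
move_arm(travel=[[0,0,0],[0,0,0]], angular=[[0.25,0,0],[0.25,0,0]], hand=[0.01,0.01])

```text
time_s: 15.55
eef_pos: [0.534, 0.2238, 0.3242]
tool_rot: [0.569, 1.492, -0.567]
force: [0.6, -1.8, 5.5]
finger_gap: 0.0155
```

```bash
python3 s.py
```

```text
turned 0.686 z 0.32418 F [ 0.62 -1.77  5.55] M [-0.507 -0.128  0.062] tau7 -0.104
```

Call:
move_arm(travel=[[0,0,0],[0,0,0]], angular=[[0.25,0,0],[0.25,0,0]], hand=[0.01,0.01])

```text
time_s: 15.75
eef_pos: [0.534, 0.2238, 0.3242]
tool_rot: [0.586, 1.488, -0.584]
force: [0.8, -1.8, 6.1]
finger_gap: 0.015
```

```bash
python3 s.py
```

```text
turned 0.7078 z 0.32416 F [ 0.77 -1.79  6.07] M [-0.496 -0.108  0.054] tau7 -0.102
```

Call:
move_arm(travel=[[0,0,0],[0,0,0]], angular=[[0.25,0,0],[0.25,0,0]], hand=[0.01,0.01])

```text
time_s: 15.95
eef_pos: [0.534, 0.2238, 0.3242]
tool_rot: [0.603, 1.483, -0.601]
force: [1.6, -1.5, 5.1]
finger_gap: 0.0156
```

```bash
python3 s.py
```

```text
turned 0.7296 z 0.32418 F [ 1.56 -1.47  5.14] M [-0.569 -0.157  0.107] tau7 -0.102
```

Call:
move_arm(travel=[[0,0,0],[0,0,0]], angular=[[0.25,0,0],[0.25,0,0]], hand=[0.01,0.01])

```text
time_s: 16.15
eef_pos: [0.534, 0.2238, 0.3242]
tool_rot: [0.62, 1.478, -0.618]
force: [1.1, -1.4, 5.9]
finger_gap: 0.0154
```

```bash
python3 s.py
```

```text
turned 0.7515 z 0.32415 F [ 1.14 -1.38  5.86] M [-0.521 -0.141  0.092] tau7 -0.101
```

Call:
move_arm(travel=[[0,0,0],[0,0,0]], angular=[[0.25,0,0],[0.25,0,0]], hand=[0.01,0.01])

```text
time_s: 16.35
eef_pos: [0.5339, 0.2238, 0.3242]
tool_rot: [0.637, 1.473, -0.635]
force: [1.2, -2.4, 6.2]
finger_gap: 0.0152
```

```bash
python3 s.py
```

```text
turned 0.7732 z 0.32416 F [ 1.2  -2.45  6.17] M [-0.555 -0.093  0.063] tau7 -0.107
```

Call:
move_arm(travel=[[0,0,0],[0,0,0]], angular=[[0.25,0,0],[0.25,0,0]], hand=[0.01,0.01])

```text
time_s: 16.55
eef_pos: [0.5339, 0.2237, 0.3241]
tool_rot: [0.653, 1.468, -0.652]
force: [1.4, -1.9, 5.6]
finger_gap: 0.015
```

```bash
python3 s.py
```

```text
turned 0.795 z 0.32413 F [ 1.37 -1.9   5.63] M [-0.609 -0.074  0.071] tau7 -0.112
```

Call:
move_arm(travel=[[0,0,0],[0,0,0]], angular=[[0.25,0,0],[0.25,0,0]], hand=[0.01,0.01])

```text
time_s: 16.75
eef_pos: [0.5339, 0.2237, 0.3241]
tool_rot: [0.67, 1.463, -0.669]
force: [0.1, -1.8, 5.2]
finger_gap: 0.0155
```

```bash
python3 s.py
```

```text
turned 0.8168 z 0.32413 F [ 0.14 -1.82  5.25] M [-0.605 -0.048  0.123] tau7 -0.115
```

Call:
move_arm(travel=[[0,0,0],[0,0,0]], angular=[[0.2,0,0],[0.2,0,0]], hand=[0.01,0.01])

```text
time_s: 16.95
eef_pos: [0.5338, 0.2236, 0.3241]
tool_rot: [0.683, 1.458, -0.682]
force: [1.0, -1.6, 5.7]
finger_gap: 0.0151
```

```bash
python3 s.py
```

```text
turned 0.8339 z 0.32412 F [ 1.04 -1.61  5.74] M [-0.629 -0.043  0.106] tau7 -0.138
```

Call:
move_arm(travel=[[0,0,0],[0,0,0]], angular=[[0.2,0,0],[0.2,0,0]], hand=[0.01,0.01])

```text
time_s: 17.15
eef_pos: [0.5338, 0.2236, 0.3241]
tool_rot: [0.697, 1.454, -0.696]
force: [0.5, -2.8, 5.9]
finger_gap: 0.0151
```

```bash
python3 s.py
```

```text
turned 0.8513 z 0.32409 F [ 0.53 -2.83  5.92] M [-0.685 -0.066  0.138] tau7 -0.168
```

Call:
move_arm(travel=[[0,0,0],[0,0,0]], angular=[[0.2,0,0],[0.2,0,0]], hand=[0.01,0.01])

```text
time_s: 17.35
eef_pos: [0.5338, 0.2236, 0.324]
tool_rot: [0.71, 1.45, -0.709]
force: [0.3, -2.4, 5.7]
finger_gap: 0.0152
```

```bash
python3 s.py
```

```text
turned 0.8686 z 0.32403 F [ 0.26 -2.38  5.75] M [-0.636 -0.013  0.206] tau7 -0.199
```

Call:
move_arm(travel=[[0,0,0],[0,0,0]], angular=[[0.2,0,0],[0.2,0,0]], hand=[0.01,0.01])

```text
time_s: 17.55
eef_pos: [0.5338, 0.2235, 0.324]
tool_rot: [0.723, 1.445, -0.723]
force: [0.6, -1.9, 5.4]
finger_gap: 0.0154
```

```bash
python3 s.py
```

```text
turned 0.8858 z 0.32401 F [ 0.55 -1.92  5.43] M [-0.684 -0.037  0.181] tau7 -0.234
```

Torque has been rising since about 0.82 rad, so the ramps have taken over. I'll take off the downward push so the torque reads the true clamping.

Call:
move_arm(travel=[[-0.0003,0,0],[-0.0006,0,0],[-0.0006,0,0]], angular=[[0,0,0],[0,0,0],[0,0,0]], hand=[0.01,0.01,0.01])

```text
time_s: 17.85
eef_pos: [0.5337, 0.2235, 0.324]
tool_rot: [0.723, 1.445, -0.723]
force: [3.8, -4.5, 1.3]
finger_gap: 0.0155
```

```bash
python3 s.py
```

```text
turned 0.8862 z 0.32403 F [ 3.83 -4.47  1.29] M [-0.963 -0.713  0.213] tau7 -0.232
```

Call:
move_arm(travel=[[-0.0002,0,0.0006],[-0.0002,0,0.0006],[-0.0002,0,0.0006]], angular=[[0,0,0],[0,0,0],[0,0,0]], hand=[0.01,0.01,0.01])

```text
time_s: 18.15
eef_pos: [0.5338, 0.2234, 0.3241]
tool_rot: [0.723, 1.446, -0.723]
force: [4.0, -2.6, 0.0]
finger_gap: 0.0154
```

```bash
python3 s.py
```

```text
turned 0.886 z 0.3241 F [ 3.95 -2.6   0.04] M [-0.932 -0.951  0.203] tau7 -0.22
```

Call:
move_arm(travel=[[0,0,0],[0,0,0],[0,0,0]], angular=[[0.12,0,0],[0.12,0,0],[0.12,0,0]], hand=[0.01,0.01,0.01])

```text
time_s: 18.45
eef_pos: [0.5337, 0.2235, 0.3241]
tool_rot: [0.73, 1.443, -0.73]
force: [4.2, -3.4, 0.3]
finger_gap: 0.0153
```

```bash
python3 s.py
```

```text
turned 0.8956 z 0.32406 F [ 4.22 -3.37  0.3 ] M [-0.872 -0.97   0.316] tau7 -0.344
```

```bash
python3 -c "
from h import *
o=[]
for i in range(6):
    manip.read_camera('side'); s=manip.state(); o.append([s['wrist_torque'][2],s['tau'][6],s['force'][2],*s['force'][:2]])
print(np.round(o,3),np.mean(o,0).round(3))"
```

```text
[[ 0.314 -0.344 -0.129  3.82  -3.552]
 [ 0.35  -0.344 -0.542  4.746 -4.092]
 [ 0.399 -0.344 -0.637  3.93  -2.636]
 [ 0.343 -0.344  0.533  4.737 -3.423]
 [ 0.378 -0.344 -0.784  4.528 -3.321]
 [ 0.318 -0.344 -0.788  5.28  -3.855]] [ 0.35  -0.344 -0.391  4.507 -3.48 ]
```

Mz is about 0.35 N m at rest and the angle is about 0.11 rad past takeover, so roughly 20 N of clamping. That is tight, so I stop turning and let go.

Call:
move_arm(travel=[[0,0,0],[0,0,0],[0,0,0],[0,0,0],[0,0,0],[0,0,0]], angular=[[0,0,0],[0,0,0],[0,0,0],[0,0,0],[0,0,0],[0,0,0]], hand=[0.025,0.035,0.05,0.05,0.05,0.05])

```text
time_s: 19.35
eef_pos: [0.533, 0.2239, 0.3241]
tool_rot: [0.731, 1.445, -0.731]
force: [-1.0, -0.2, -0.5]
finger_gap: 0.0501
```

```bash
python3 s.py
```

```text
turned 0.8962 z 0.32409 F [-1.01 -0.2  -0.5 ] M [ 0.037  0.033 -0.035] tau7 -0.0
```

Call:
move_arm(travel=[[-0.01,0,0],[-0.03,0,0],[-0.06,0,0],[-0.1,0,0],[-0.14,0,0],[-0.17,0,0],[-0.17,-0.05,0],[-0.17,-0.1,0],[-0.17,-0.15,0],[-0.17,-0.2,0],[-0.17,-0.2,0],[-0.17,-0.2,0]], angular=[[0,0,0],[0,0,0],[0,0,0],[0,0,0],[0,0,0],[0,0,0],[0,0,0],[0,0,0],[0,0,0],[0,0,0],[0,0,0],[0,0,0]], hand=[0.05,0.05,0.05,0.05,0.05,0.05,0.05,0.05,0.05,0.05,0.05,0.05])

```text
time_s: 20.55
eef_pos: [0.3712, 0.1043, 0.4949]
tool_rot: [0.734, 1.445, -0.73]
force: [0.5, 0.9, 0.3]
finger_gap: 0.0501
```

```bash
python3 s.py; python3 -c "
from h import *
for c in ('top','side'):
    im=manip.read_camera(c)[:,:,::-1]; cv2.imwrite(f'pics/{c}5.png',im)
a=cv2.imread('pics/top5.png');b=cv2.imread('pics/side5.png')
cv2.imwrite('pics/e.png',np.vstack([np.hstack([cv2.resize(i,(400,300)) for i in(a,b)]),np.hstack([cv2.resize(i,(400,300),interpolation=cv2.INTER_CUBIC) for i in(a[130:235,130:270],b[85:190,165:305])])]))"
```

```text
turned 0.8974 z 0.49491 F [0.46 0.89 0.25] M [-0.015 -0.064 -0.05 ] tau7 -0.005
```

View pics/e.png

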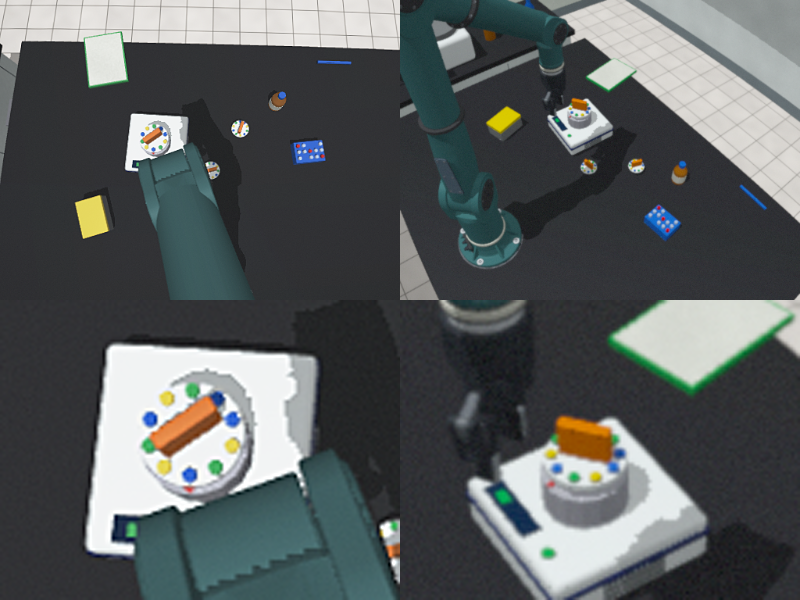

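Run:
```python
from fit import *
ims={c:cv2.imread(f"pics/{c}5.png") for c in("top","side")}
z=.1005
p=proj("top",[.5325,.2245,z+.06])[0];q=proj("side",[.5325,.2245,z+.06])[0]
bx={"top":tuple(int(v) for v in(p[0]-18,p[1]-18,p[0]+18,p[1]+18)),"side":tuple(int(v) for v in(q[0]-18,q[1]-18,q[0]+18,q[1]+18))}
for k in (["top"],["side"]): print(k,fit(ims,{c:bx[c] for c in k},[.5325,.2245,-.95],z+.04,z+.085))
for n in ["rack_mid","reagent_mid","tipbox_mid"]: print(n,[[round(float(v)) for v in d["rect"]] for d in manip.look_for(n,"top")[:1]])
```

```text
['top'] (array([ 0.5334712 ,  0.22461284, -0.94054953]), np.float64(17.724456998919578))
['side'] (array([ 0.53540593,  0.22679981, -1.04097608]), np.float64(11.799712759460892))
rack_mid [[373, 177, 419, 210]]
reagent_mid [[343, 119, 365, 144]]
tipbox_mid [[99, 251, 144, 305]]
```

```bash
python3 -c "
from station import manip
print(manip.hand_in(), manip.state()['time_s'])"
```

```text
the job is handed in; nothing more can be done
the job is handed in; nothing more can be done
```

The largest cassette is locked in the bead mill's collar, the gripper has let go, and the job is handed in at about 21 s of the 69 s allowed.

- **Insertion:** I gripped it by the orange handle and lowered it with the pins through the slots. It met the seat about 19 mm below the collar's top.
- **Tightening:** I turned it clockwise 0.90 rad. The ramps took over at about 0.82 rad. I then eased off the downward push and stopped at a resting torque of about 0.35 N m. That is slightly above the 0.3 N m given for tight. From the torque and the angle I put the clamping at roughly 20 N. It was not measured directly, and the friction range allows 17 to 29 N.
- **Last checks:**
  - After release the top camera puts the handle at -0.94 rad, as commanded, so it did not spring back.
  - The side camera fit read -1.04 rad. It also read about 0.07 rad too low on the cassette at the start, so I trusted the top view.
  - The tube rack, reagent bottle and tip box show in the same places within detector noise (a few pixels at most).
  - The gripper is well clear of everything.
- **Side force:** about 5 to 6 N of sideways force built up on the gripper late in the turn. It vanished when the fingers opened.

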